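# Torque-check the lens retaining ring

### The arm

A 7-joint arm with a two-finger parallel gripper is mounted at the origin on the work surface. World frame = base frame: x ahead of the robot, y to its left, z up, the work surface at z = 0. Lengths are in m, angles in rad, forces in N, time in s.
With the tool pointing down it reaches from about 0.425 to 0.875 m from the base axis. Payload 8.4 kg.
Tool frame: the origin (TCP) lies at the centre of the arm's flange, where the gripper is bolted on; the fingertips stand arm.nose_length ahead of it and the grasp point (between the pads) lies 164 mm ahead of it (arm.nose_length is the distance from the TCP to the fingertips, in m); z points along the fingers, y is the direction in which the jaws open and shut (so a half turn about z gives the same grasp; the last joint's range is limited). The gripper opens to 87 mm and grips with 3 to 60 N. Pads are 19 mm wide; open, the fingers measure 117 mm over their backs; the gripper's body (75 mm by 190 mm) begins 51 mm behind the grasp point.
Start: joints at [1.006, 0.333, 0.04, 1.465, -0.013, 1.343, -0.059], TCP at [0.292, -0.581, 0.405] pointing down, gripper open.
Joint ranges: [-2.58, 2.58], [-0.38, 2.09], [-1.3, 1.39], [0.25, 2.4], [-1.5, 4.64], [0.08, 2.09], [-2.65, 2.65]. Speed limits (rad/s): [2.22, 2.22, 2.79, 2.79, 3.14, 3.14, 3.14].

### API

Orientations are given as a unit quaternion [x, y, z, w].
In Python, from rig import telemetry, imaging, arm gives the robot as it stands.
- The arm moves only by the shell command python3 -m pendant 'ROWS' [OPENING] [FORCE]. ROWS is a JSON object of lists of equal length, an entry for each row: "xyz": the shift along the tool's x, y, z in mm, a list of three; "turn": the turn, a rotation vector about the tool's x, y, z in rad, a list of three. In form: {"xyz": [[tx, ty, tz], ...], "turn": [[rx, ry, rz], ...]}. A call has 1 to 12 rows; each row shifts and turns the pose as measured when the row begins, along the tool's axes as they then stand; what a row does not reach is not made up. A row lasts 1/12 s, in which the tool goes at most 41.7 mm and 7.16 degrees, less where a joint would pass 70% of its speed; a pose out of reach is approached as far as the arm can. A call is refused whole if a number of a shift passes 41.7 or a number of a turn 0.125, either way. A call with a gripper value outside its range is refused whole. OPENING is the finger opening in mm, from 0 to 87, set as the call begins (- or left out, the last holds). The fingers move at their own pace and stop on an object; FORCE is the grip in N (left out, the last holds). Time passes only in rows, so rows that do not move let the fingers close. It gives the time, the measured TCP pose, the force and the opening at its end, in the units of the state.
- telemetry.get_obs(): the state, without advancing time (a new reading comes with each control period).
- imaging.read_camera(name): name is "scene" or "top" or "wrist"; returns a dict with "frame" (384x512x3 uint8, red, green, blue), "depth" (384x512 float32, m along the optical axis (not along the pixel's ray), 0 where there is no reading), "mtx" (3x3 intrinsics, pixels), "D" ([k1, k2, p1, p2, k3] as OpenCV has them; the pictures are not rectified), "rvec" (rotation vector, rad) and "tvec" (3), from world to camera coordinates, as OpenCV has them. Camera axes: x right, y down, z forward; pixel columns grow to the right and rows downward; lengths in m; the calibration is good to about 2 mm. A picture is of the moment at which its call begins.
- arm.close_job(): hands the job in, once; it reports no verdict.
The state is a dict: "time": time; "joints": joint angles; "joint_velocities": joint speeds; "joint_efforts": joint torques, N m; "tcp_pos": TCP position; "eef_rot": TCP orientation; "contact_force": force on the tool from outside, world axes, zero at the start; "wrist_torque": the same for the moment, N m; "width": opening from 0.0 (shut) to 1.0 (fully open).
Only numpy, scipy, OpenCV 4.12 (cv2) and the standard library are available. Lean on these libraries where they do the work, as an engineer would, in place of code of your own. Each camera call takes 0.05 s, during which the arm holds its last target. There are 200 camera calls.

### The job

Take the lens spanner wrench out of its stand, set its two prongs into the slots of the retaining ring in the big lens tube and turn the ring clockwise (seen from above) until it has come home and grips. Then bring the torque up to 0.4 N m and keep it there for one to two seconds, to check that the ring holds without turning any further; never go above 0.6 N m, and never let the wrench touch the glass. Ease off, lift the wrench straight out so that the ring stays home, and put it back upright in its stand, leaving everything else on the table where it is.

Things in the scene. Friction and masses are not known exactly. Their poses are not given: they have to be found in the camera images.
- wrench: Lens spanner wrench, 0.11-0.18 kg, 69 mm tall, upright: a grooved square aluminium grip on a steel blade 71 mm wide (x), 4 mm thick (y), 22 mm tall, with a prong 5 mm wide (x), 3.5 mm thick (y), 5 mm long under each lower corner, at x = +33 and -33 mm. Origin midway between the prong tips; z up through the grip. Half a turn about z makes no difference. At the start it hangs in its stand.
- wrench_grip (a point): Middle of the wrench's square grip, 26 x 26 x 42 mm, which spans 27 to 69 mm above the prong tips; this point is 48 mm above them, on the wrench's axis. The grip's sides are square to the wrench's x and y, and all are equally good to hold.
- wrench_shoulder (a point): Centre of the underside of the grip, 27 mm above the prong tips; same axes as the wrench. This underside rests on the stand's top.
- stand: Black block, fixed to the table, 104 x 46 mm and 34 mm tall, with a slot 77 x 9 mm along its x axis, open at the top, 29 mm deep. Origin: centre of its underside; z up.
- stand_rest (a point): Centre of the slot's mouth, in the stand's top face, 34 mm above the table; x runs along the slot. Put away, the wrench hangs with its blade in the slot and the underside of its grip flat on this face (prong tips 7 mm above the table).
- tube: The big lens tube, black, upright, bolted to the table: 87 mm outer diameter, bore 79 mm, rim 64 mm above the table, on a round flange of 112 mm diameter and 9 mm height. Origin: centre of its underside on the table; z up along the tube's axis.
- ring_seat (a point): Centre of the retaining ring (bare aluminium top, black slot floors) in the big tube's mouth, at slot-floor height, 53.5 mm above the table; turns with the ring. Ring: outside 76 mm, bore 58 mm, top 6 mm below the tube's rim. Its two slots run right across it on the +x and -x side, 6 mm wide, 4.5 mm deep. Prongs fully in: wrench origin at this point.
- ring (a joint): Turn of the retaining ring on its O-ring, rad, growing clockwise seen from above (tightening). Negative: loose, it turns against a thread drag of about 0.08 N m; at the start 0.15 to 0.5 rad short. 0: home on the rubber O-ring over the lens. From there ring and O-ring may still slip round together by up to 0.3 rad, at about 0.15 N m, before they grip and turn no further.
- seat (a joint): Elastic twist of the O-ring under the retaining ring, rad, clockwise positive; the ring twists with it: 0 unloaded, 0.0067 rad for each 0.1 N m of torque on the ring (15 N m/rad, so 0.027 at 0.4 N m). It springs back when let go.
- lens: The dark coated lens under the ring, 78 mm diameter, its top 48 mm above the table at the middle (44 mm at the edge), seen through the ring's bore. Origin on the tube's axis at table level.
- small_tube: A loose smaller lens tube, black, 60 mm diameter, 42 mm tall, with its own small ring: not part of the job. Origin: centre of its underside.
- spare_ring: A loose plain aluminium ring, 54 mm diameter, 7 mm high: not part of the job. Origin: centre of its underside.
- mirror_mount: A square black mirror mount on a post and round post holder, about 172 mm tall, base 48 mm diameter: not part of the job. Origin: centre of its underside.
- fork: A loose black clamping fork, about 70 x 32 x 16 mm, lying flat: not part of the job. Origin: near the middle of its underside.
- driver: A ball driver lying on the table, 179 mm long, with a black handle of 22 mm diameter: not part of the job. Origin: on the table under its shaft, 55 mm from the tip.
- lens_case: A shut lens box, 70 x 70 x 29 mm: not part of the job. Origin: centre of its underside.
- dropper: A closed amber bottle, 38 mm diameter, 85 mm tall: not part of the job. Origin: centre of its underside.

How it is judged:
On the way, in this order (a step that is already met when the one before it is completed fails the run):
1. both prongs of the wrench are fully in the slots of the retaining ring (horizontal distance between wrench and ring_seat below 0.005 m and z of wrench in the frame of ring_seat below 0.0025 m and angle between the x axis of wrench and the x axis of ring_seat, either way round below 0.12 rad), for 0.1 s.
2. with the wrench in the slots and the ring home, the ring is loaded with at least 0.3 N m for 0.8 s (value of joint seat above 0.02 rad and value of joint ring above -0.03 rad and z of wrench in the frame of ring_seat below 0.0035 m), for 0.8 s.
At the end, for the whole second after the job is handed in: The wrench hangs at rest and upright (within 0.06 rad) in its stand, the underside of its grip within 6 mm of the centre of the slot's mouth and its blade along the slot, and the retaining ring is still home (not more than 0.03 rad backed off) (distance between wrench_shoulder and stand_rest below 0.006 m and angle between wrench's own z axis and vertical below 0.06 rad and angle between the x axis of wrench and the x axis of stand, either way round below 0.12 rad and linear speed of wrench below 0.01 m/s and value of joint ring above -0.03 rad); the robot touches nothing.
It fails at once if the ring is loaded beyond 0.6 N m (O-ring twisted by more than 0.042 rad) (value of joint seat above 0.042 rad).
It fails at once if the wrench touches the lens (contact force between wrench and lens above 0.5 N).
It fails at once if another thing on the table is shifted by more than 15 mm (distance of any of small_tube, spare_ring, mirror_mount, fork, driver, lens_case, dropper from where it was at the start of the episode above 0.015 m).
It also fails if it takes over 70 s, if anything falls off the work surface, if the arm or the gripper's body presses on something with over 40 N, if the wrist force passes 120 N, or if a joint passes its speed limit or range.

## Working session

There is one attempt and no reset: what is moved stays moved. The work goes in short steps, Python scripts to look and compute and a shell command to move; the robot and the scene stay as the last step left them, time stands still between calls to the robot, and variables do not carry over. Pictures are saved under pics/ and viewed, about 8 in all and at most 12, crops included, and the job is handed in when it is done.

```bash
mkdir -p pics; ls; cat > h.py <<'E'
import numpy as np, cv2
from scipy.spatial.transform import Rotation as R
from rig import telemetry, imaging, arm
def cam(name, fn=None):
    c=imaging.read_camera(name)
    if fn: cv2.imwrite('pics/'+fn, c['frame'][:,:,::-1])
    return c
def world(c,u,v,z=None):
    """pixel -> world, by depth, or on plane z"""
    p=cv2.undistortPoints(np.array([[[u,v]]],float),c['mtx'],c['D'])[0,0]
    Rm=cv2.Rodrigues(np.array(c['rvec'],float))[0]; t=np.array(c['tvec'],float).ravel()
    o=-Rm.T@t; d=Rm.T@np.array([p[0],p[1],1])
    s=c['depth'][int(round(v)),int(round(u))] if z is None else (z-o[2])/d[2]
    return o+s*d
def cloud(c):
    h,w=c['depth'].shape
    uv=np.stack(np.meshgrid(np.arange(w),np.arange(h)),-1).reshape(-1,1,2).astype(float)
    p=cv2.undistortPoints(uv,c['mtx'],c['D'])[:,0]
    d=c['depth'].reshape(-1,1)
    X=np.c_[p,np.ones(len(p))]*d
    Rm=cv2.Rodrigues(np.array(c['rvec'],float))[0]; t=np.array(c['tvec'],float).ravel()
    return ((X-t)@Rm).reshape(h,w,3)
E
python3 - <<'E'
from h import *
o=telemetry.get_obs(); print(o, arm.nose_length)
a=cam('top')['frame'];b=cam('scene')['frame']
cv2.imwrite('pics/a.png',cv2.resize(a,(800,600),interpolation=cv2.INTER_CUBIC)[:,:,::-1])
cv2.imwrite('pics/b.png',cv2.resize(b,(800,600))[:,:,::-1])
E
```

```text
pics
{'time': 0.0, 'joints': array([ 1.00580722,  0.33392642,  0.03992162,  1.46628377, -0.01338571,
        1.34329742, -0.05850018]), 'joint_velocities': array([-0.0011358 ,  0.0008464 , -0.00152046, -0.00011237,  0.00045094,
        0.00063685, -0.0004538 ]), 'joint_efforts': array([-3.40407805e-04, -6.56372452e+01,  1.33509044e+00, -4.03809285e+01,
       -5.97566343e-02,  4.50623583e-02,  2.00895311e-04]), 'tcp_pos': array([ 0.29181933, -0.58061459,  0.40384356]), 'eef_rot': array([ 9.73008962e-01,  2.30765858e-01, -2.58586659e-04, -7.82837114e-04]), 'contact_force': array([-0.02355727,  0.62461168, -0.54062096]), 'wrist_torque': array([ 0.03376748,  0.0372763 , -0.01813576]), 'width': 1.001133054228852} 0.1822
```

View pics/a.png

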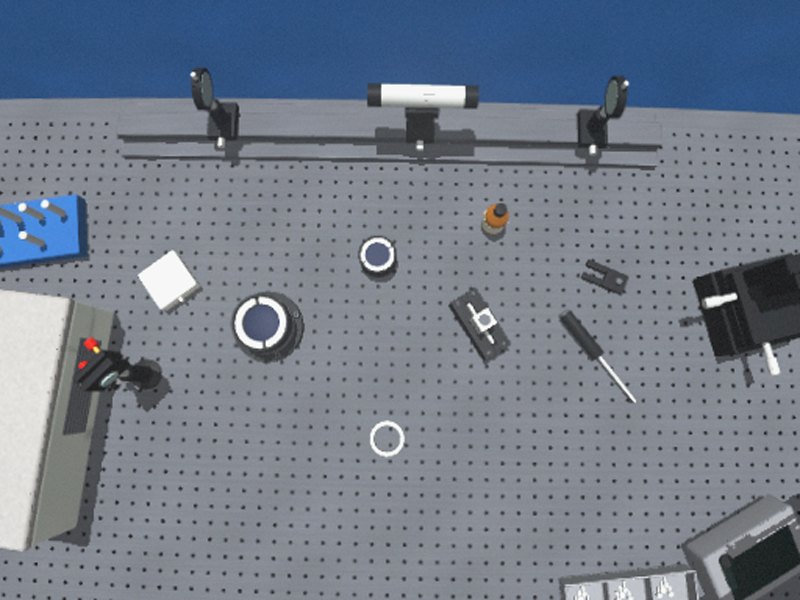

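View pics/b.png

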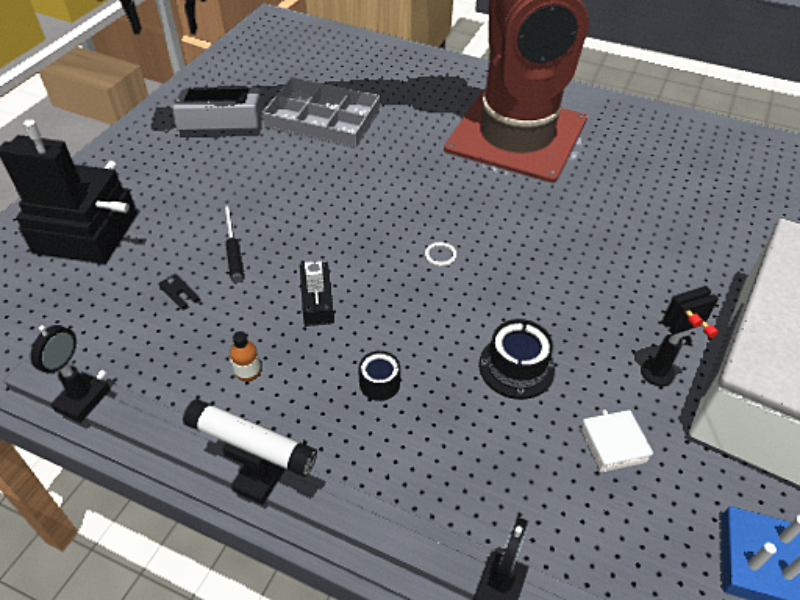

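The top picture shows the tube's ring at about (263,323), with slots near (258,297) and (268,350). The stand is at (480,324) with the grip on top at (484,319). The scene picture agrees.

```bash
python3 - <<'E'
from h import *
np.set_printoptions(precision=4,suppress=True)
c=cam('top'); k=1/1.5625
print('tube',world(c,263*k,323*k,.058),'slots',world(c,258*k,297*k,.058),world(c,268*k,350*k,.058))
print('grip',world(c,484.5*k,319*k,.076), world(c,484.5*k,319*k))
for p in [(451,296),(468,288),(508,350),(490,360)]: print(world(c,p[0]*k,p[1]*k,.034))
P=cloud(c)
# grip top region
g=world(c,484.5*k,319*k,.076)
m=(np.linalg.norm(P[...,:2]-g[:2],axis=-1)<.04)&(P[...,2]>.066)&(P[...,2]<.09)
print(m.sum(),P[m].mean(0)); print(cv2.minAreaRect(P[m][:,:2].astype(np.float32)*1000))
m=(np.linalg.norm(P[...,:2]-g[:2],axis=-1)<.08)&(P[...,2]>.027)&(P[...,2]<.042)
print(m.sum(),P[m].mean(0)); print(cv2.minAreaRect(P[m][:,:2].astype(np.float32)*1000))
t=world(c,263*k,323*k,.058)
m=(np.linalg.norm(P[...,:2]-t[:2],axis=-1)<.06)&(P[...,2]>.05)&(P[...,2]<.075)
print(m.sum()); print(cv2.minEnclosingCircle(P[m][:,:2].astype(np.float32)*1000))
for n,p in dict(spare=(387,439),mm=(140,375),small=(378,257),drop=(496,215),case=(168,281)).items(): print(n,world(c,p[0]*k,p[1]*k,.02))
o=telemetry.get_obs(); print(R.from_quat(o['eef_rot']).as_matrix())
E
```

```text
tube [0.5553 0.1813 0.058 ] slots [0.5947 0.1911 0.058 ] [0.515  0.1717 0.058 ]
grip [ 0.5661 -0.1488  0.076 ] [ 0.566  -0.1486  0.077 ]
[ 0.606  -0.1031  0.034 ]
[ 0.6192 -0.1294  0.034 ]
[ 0.524  -0.1912  0.034 ]
[ 0.5082 -0.1635  0.034 ]
133 [ 0.5647 -0.1482  0.0758]
((565.1742553710938, -148.63397216796875), (26.052513122558594, 26.15241813659668), 31.782636642456055)
651 [ 0.5636 -0.1475  0.0337]
((564.8629760742188, -148.79684448242188), (104.11133575439453, 46.87638854980469), 32.46527099609375)
670
((555.7323608398438, 186.1847686767578), 43.728946685791016)
spare [ 0.3855 -0.0085  0.02  ]
mm [0.4733 0.38   0.02  ]
small [0.6687 0.0122 0.02  ]
drop [ 0.742  -0.1763  0.02  ]
case [0.6233 0.3467 0.02  ]
[[ 0.8935  0.4491 -0.0006]
 [ 0.4491 -0.8935  0.0011]
 [-0.0001 -0.0012 -1.    ]]
```

```bash
python3 -m pendant '{"xyz":[[34,-20.5,0],[34,-20.5,0],[34,-20.5,0],[34,-20.5,0],[34,-20.5,0],[34,-20.5,0],[34,-20.5,0],[34,-20.5,0],[34,-20.5,0],[34,-20.5,0],[34,-20.5,0],[34,-20.5,0]],"turn":[[0,0,0],[0,0,0],[0,0,0],[0,0,0],[0,0,0],[0,0,0],[0,0,0],[0,0,0],[0,0,0],[0,0,0],[0,0,0],[0,0,0]]}'
python3 -m pendant '{"xyz":[[0,0,0],[0,0,0],[0,0,0],[0,0,0],[0,0,0],[0,0,0],[0,0,0],[0,0,0],[0,0,0],[0,0,0],[0,0,0],[0,0,0]],"turn":[[0,0,-0.125],[0,0,-0.125],[0,0,-0.125],[0,0,-0.125],[0,0,-0.125],[0,0,-0.125],[0,0,-0.125],[0,0,-0.125],[0,0,-0.125],[0,0,-0.125],[0,0,-0.125],[0,0,-0.125]]}' 60
cat > rel.py <<'E'
# python3 rel.py x y z yaw : shift in tool axes (mm) and turn to reach it, tool down
import sys; from h import *
np.set_printoptions(precision=3,suppress=True)
x,y,z,yaw=map(float,sys.argv[1:5]); o=telemetry.get_obs(); r=R.from_quat(o['eef_rot'])
t=R.from_matrix(np.c_[[np.cos(yaw),np.sin(yaw),0],[np.sin(yaw),-np.cos(yaw),0],[0,0,-1]])
print('t',o['time'],'tcp',o['tcp_pos'],'yaw',np.arctan2(*r.as_matrix()[1::-1,0]),'F',o['contact_force'],'M',o['wrist_torque'],'w',o['width'],'q',o['joints'])
print('shift',r.inv().apply(np.array([x,y,z])-o['tcp_pos'])*1000,'turn',(r.inv()*t).as_rotvec())
E
python3 rel.py .5645 -.1486 .32 2.134
```

```text
time: 1.15
tcp_pos: [0.55, -0.1703, 0.3989]
eef_rot: [0.975, 0.221, -0.004, -0.0]
contact_force: [0.8, -0.5, 0.8]
width: 1.0
time: 2.15
tcp_pos: [0.5548, -0.1552, 0.3952]
eef_rot: [0.561, 0.828, -0.001, -0.007]
contact_force: [-0.1, -0.8, 0.2]
width: 0.69
t 2.15 tcp [ 0.555 -0.155  0.395] yaw 1.9515337112471134 F [-0.111 -0.77   0.161] M [ 0.02  -0.132 -0.003] w 0.6897651426399789 q [ 0.571  0.226 -0.436  1.639  0.094  1.312  0.5  ]
shift [ 1.729 12.163 75.097] turn [-0.008 -0.011 -0.182]
```

```bash
python3 -m pendant '{"xyz":[[1,6,30],[1,6,30],[0,0,15],[0,0,0]],"turn":[[-0.008,-0.01,-0.1],[0,0,-0.08],[0,0,0],[0,0,0]]}'
python3 rel.py .5645 -.1486 .32 2.134; python3 - <<'E'
from h import *
c=cam('wrist'); cv2.imwrite('pics/c.png',cv2.resize(c['frame'],(800,600))[:,:,::-1])
P=cloud(c)
g=np.array([.5645,-.1486])
for lo,hi,r in [(.068,.085,.04),(.028,.04,.08)]:
    m=(np.linalg.norm(P[...,:2]-g,axis=-1)<r)&(P[...,2]>lo)&(P[...,2]<hi)
    print(m.sum(),P[m].mean(0) if m.any() else '')
    if m.any(): print(cv2.minAreaRect(P[m][:,:2].astype(np.float32)*1000))
E
```

```text
time: 2.48
tcp_pos: [0.5649, -0.1485, 0.3187]
eef_rot: [0.476, 0.879, 0.0, 0.002]
contact_force: [-1.1, -0.4, 0.2]
width: 0.693
t 2.4833 tcp [ 0.565 -0.149  0.319] yaw 2.1487335122731857 F [-1.105 -0.411  0.238] M [ 0.005 -0.042  0.014] w 0.6930138921588512 q [ 0.567  0.297 -0.458  1.719  0.143  1.155  0.646]
shift [ 0.135 -0.35  -1.297] turn [0.002 0.003 0.015]
1086 [ 0.56420178 -0.14792119  0.07562723]
((564.9676513671875, -148.75543212890625), (26.037614822387695, 25.871761322021484), 32.42571258544922)
4193 [ 0.56319727 -0.14684775  0.03355623]
((565.0628662109375, -149.09765625), (104.11100769042969, 46.47968292236328), 32.51821517944336)
```

View pics/c.png

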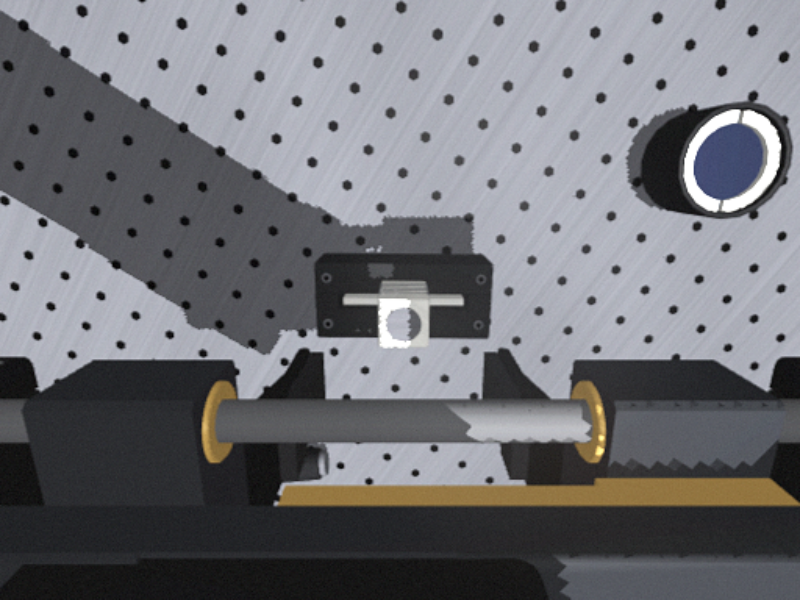

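The picture shows the stand at (404,296) with the grip centred at (404,315), between and ahead of the open fingers. Depth gives the stand and grip at (0.565,-0.149), yaw 32.5°. I'll descend now.

```bash
python3 -m pendant '{"xyz":[[0,0,25],[0,0,25],[0,0,25],[0,0,16],[0,0,5],[0,0,0]],"turn":[[0.002,0.003,0.01],[0,0,0],[0,0,0],[0,0,0],[0,0,0],[0,0,0]]}'
python3 rel.py .565 -.149 .222 2.138
```

```text
time: 3.03
tcp_pos: [0.5685, -0.15, 0.2291]
eef_rot: [0.484, 0.875, 0.001, 0.005]
contact_force: [-0.7, 0.1, 1.1]
width: 0.693
t 3.0333 tcp [ 0.568 -0.15   0.229] yaw 2.132118961716866 F [-0.716  0.102  1.121] M [ 0.024 -0.054  0.043] w 0.6932403739408789 q [ 0.543  0.396 -0.437  1.794  0.2    0.984  0.588]
shift [ 2.744 -2.466  7.044] turn [ 0.006  0.008 -0.006]
```

```bash
python3 -m pendant '{"xyz":[[2.5,-2.4,5],[0,0,2],[0,0,0]],"turn":[[0.006,0.008,-0.006],[0,0,0],[0,0,0]]}'
python3 rel.py .565 -.149 .222 2.138
```

```text
time: 3.28
tcp_pos: [0.5662, -0.1495, 0.2254]
eef_rot: [0.481, 0.877, 0.0, 0.002]
contact_force: [-0.1, 0.6, -0.1]
width: 0.691
t 3.2833 tcp [ 0.566 -0.15   0.225] yaw 2.1376154821579103 F [-0.085  0.612 -0.143] M [ 0.07  -0.113  0.004] w 0.6906199255718951 q [ 0.545  0.399 -0.438  1.799  0.2    0.983  0.593]
shift [ 1.112 -0.781  3.444] turn [ 0.003  0.003 -0.   ]
```

```bash
python3 -m pendant '{"xyz":[[1.1,-0.8,3.4],[0.3,-0.3,0.8],[0,0,0]],"turn":[[0.003,0.003,0],[0,0,0],[0,0,0]]}'
python3 rel.py .565 -.149 .222 2.138
python3 -m pendant '{"xyz":[[0,0,0],[0,0,0],[0,0,0],[0,0,0],[0,0,0],[0,0,0],[0,0,0],[0,0,0],[0,0,0]],"turn":[[0,0,0],[0,0,0],[0,0,0],[0,0,0],[0,0,0],[0,0,0],[0,0,0],[0,0,0],[0,0,0]]}' 0 60
python3 rel.py .565 -.149 .222 2.138
```

```text
time: 3.53
tcp_pos: [0.5652, -0.1491, 0.2233]
eef_rot: [0.481, 0.877, 0.0, 0.001]
contact_force: [0.7, -0.3, -0.8]
width: 0.692
t 3.5333 tcp [ 0.565 -0.149  0.223] yaw 2.137213309543288 F [ 0.75  -0.255 -0.837] M [-0.01  -0.105 -0.013] w 0.6917756610428639 q [ 0.544  0.4   -0.437  1.803  0.201  0.979  0.591]
shift [ 0.187 -0.115  1.254] turn [ 0.001  0.002 -0.001]
time: 4.28
tcp_pos: [0.5655, -0.1491, 0.224]
eef_rot: [0.481, 0.877, 0.0, 0.002]
contact_force: [0.6, -0.0, 1.5]
width: 0.293
t 4.2833 tcp [ 0.565 -0.149  0.224] yaw 2.1372437881033863 F [ 0.575 -0.012  1.502] M [-0.012 -0.104  0.003] w 0.29340512353811116 q [ 0.544  0.399 -0.437  1.802  0.201  0.98   0.592]
shift [ 0.321 -0.358  2.003] turn [ 0.002  0.003 -0.001]
```

```bash
python3 -m pendant '{"xyz":[[0,0,-8],[0,0,-12],[0,0,-15],[0,0,-20],[0,0,-25],[0,0,-30],[0,0,-25],[0,0,-10],[0,0,0]],"turn":[[0,0,0],[0,0,0],[0,0,0],[0,0,0],[0,0,0],[0,0,0],[0,0,0],[0,0,0],[0,0,0]]}'
python3 -m pendant '{"xyz":[[15,9,0],[31,19,0],[31,19,0],[31,19,0],[31,19,0],[31,19,0],[31,19,0],[31,19,0],[25,14,0],[15,8,0],[0,0,0]],"turn":[[0,0,0],[0,0,0],[0,0,0],[0,0,0],[0,0,0],[0,0,0],[0,0,0],[0,0,0],[0,0,0],[0,0,0],[0,0,0]]}'
python3 rel.py .556 .185 .35 1.81
```

```text
time: 5.03
tcp_pos: [0.5636, -0.148, 0.3804]
eef_rot: [0.481, 0.877, 0.0, 0.001]
contact_force: [-0.3, 0.3, -0.6]
width: 0.294
time: 5.95
tcp_pos: [0.5521, 0.1796, 0.3678]
eef_rot: [0.484, 0.875, -0.003, -0.004]
contact_force: [-0.0, 0.4, -1.0]
width: 0.292
t 5.95 tcp [0.552 0.18  0.368] yaw 2.1310777535649366 F [-0.013  0.351 -0.966] M [ 0.031 -0.13   0.023] w 0.29203362548206346 q [ 0.158  0.285 -0.653  1.656  0.177  1.271  0.03 ]
shift [ 2.462  6.394 17.744] turn [-0.011 -0.002  0.321]
```

```bash
python3 -m pendant '{"xyz":[[0,0,10],[0,0,8],[0,0,0],[0,0,0]],"turn":[[-0.01,0,0.11],[0,0,0.11],[0,0,0.1],[0,0,0]]}'
python3 rel.py .556 .185 .35 1.81; python3 - <<'E'
from h import *
np.set_printoptions(precision=4,suppress=True)
for n in ('wrist','top'):
    c=cam(n); 
    if n=='wrist': cv2.imwrite('pics/d.png',cv2.resize(c['frame'],(800,600))[:,:,::-1]); cv2.imwrite('pics/d_raw.png',c['frame'][:,:,::-1])
    P=cloud(c); g=np.array([.556,.185])
    m=(np.linalg.norm(P[...,:2]-g,axis=-1)<.055)&(P[...,2]>.0615)&(P[...,2]<.067)
    print(n,m.sum())
    if m.any(): print(cv2.minEnclosingCircle(P[m][:,:2].astype(np.float32)*1000),P[m].mean(0))
    # ring-top points: bright, ring height
    m=(np.linalg.norm(P[...,:2]-g,axis=-1)<.045)&(P[...,2]>.055)&(P[...,2]<.061)&(c['frame'].min(-1)>150)
    print(m.sum(), P[m].mean(0) if m.any() else '')
    if m.sum()>20:
        p=P[m][:,:2]; A=np.c_[2*p,np.ones(len(p))]; print(cv2.minEnclosingCircle(p.astype(np.float32)*1000))
E
```

```text
time: 6.28
tcp_pos: [0.5502, 0.1804, 0.344]
eef_rot: [0.621, 0.784, -0.002, -0.004]
contact_force: [0.2, -1.0, -1.8]
width: 0.291
t 6.2833 tcp [0.55  0.18  0.344] yaw 1.802663848341806 F [ 0.17  -0.99  -1.794] M [ 0.012 -0.077  0.011] w 0.29081701385211667 q [ 0.117  0.291 -0.604  1.693  0.169  1.218 -0.295]
shift [ 3.178  6.638 -5.987] turn [-0.007 -0.004 -0.007]
wrist 909
((556.2222290039062, 185.76629638671875), 43.38930130004883) [0.5526 0.2013 0.0635]
1603 [0.5551 0.1963 0.0577]
((556.7301025390625, 185.35702514648438), 38.66844940185547)
top 101
((556.6121826171875, 183.21401977539062), 43.15030288696289) [0.5598 0.1615 0.0639]
133 [0.561  0.1631 0.0583]
((557.181884765625, 179.671875), 36.454498291015625)
```

View pics/d.png

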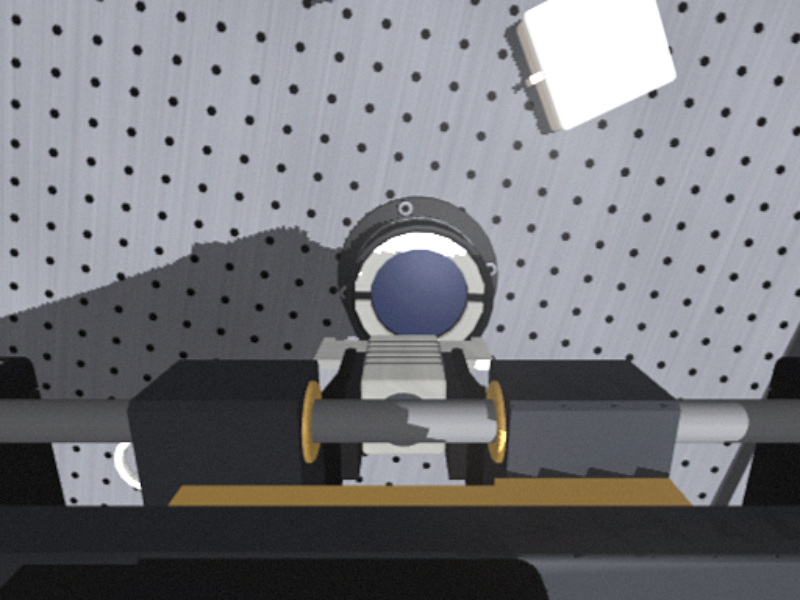

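The wrench is gripped square. The ring's slots are at about (362,295) and (476,297), and the blade ends show at (325,345) and (485,350). I'll enlarge that area to get exact values.

```bash
python3 - <<'E'
import cv2
a=cv2.imread('pics/d_raw.png')[135:240,200:325]
cv2.imwrite('pics/e.png',cv2.resize(a,None,fx=6,fy=5.7,interpolation=cv2.INTER_CUBIC)); print(a.shape)
E
```

```text
(105, 125, 3)
```

View pics/e.png

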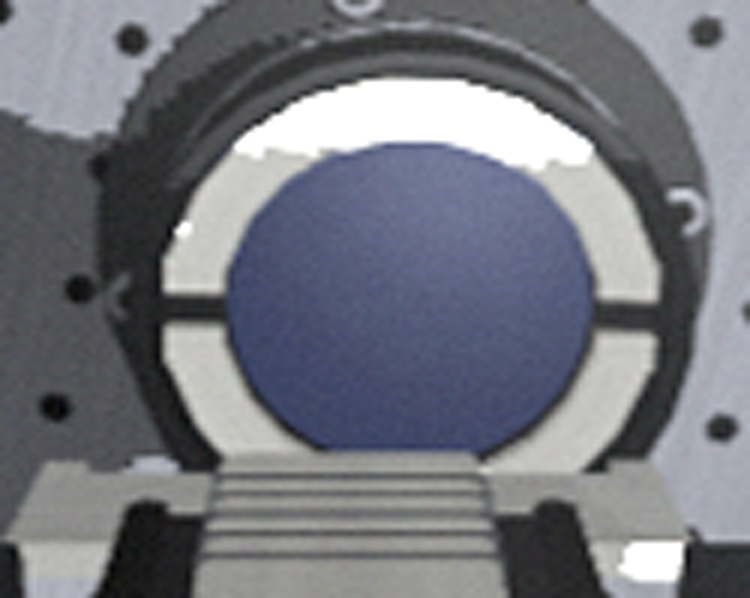

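Crop readings: the left slot spans rows 296–321 at column 195, and the right slot rows 300–332 at column 626. The blade's lower edge runs (45,462)–(655,462), its upper edge (8,540)–(688,540).

```bash
python3 - <<'E'
from h import *
np.set_printoptions(precision=4,suppress=True)
c=cam('wrist'); o=telemetry.get_obs(); print(o['tcp_pos'])
f=lambda x,y,z: world(c,200+(x+.5)/6-.5,135+(y+.5)/5.7-.5,z)
L=[f(195,296,.058),f(195,321,.058)]; Rr=[f(626,300,.058),f(626,332,.058)]
print('slots',L,Rr)
l=(L[0]+L[1])/2; r=(Rr[0]+Rr[1])/2; print('mid',(l+r)/2,'yaw',np.arctan2(*(r-l)[1::-1]))
print('outer L/R',f(162,308,.058),f(660,316,.058),(f(162,308,.058)+f(660,316,.058))/2)
tip=o['tcp_pos'][2]-.217
for y,dz,xs in [(462,.005,(45,655)),(540,.027,(8,688))]:
    a,b=[f(x,y,tip+dz) for x in xs]; print('blade',a,b,'mid',(a+b)/2,'len',np.linalg.norm(a-b),'yaw',np.arctan2(*(b-a)[1::-1]))
P=cloud(c); g=np.array([.556,.185])
d=np.linalg.norm(P[...,:2]-g,axis=-1)
for nm,m in dict(rim=(d<.055)&(P[...,2]>.0625)&(P[...,2]<.066)).items():
    p=P[m][:,:2]
    from scipy.optimize import least_squares
    # outer edge: annulus 39.5..43.5 -> points penalised only outside it
    s=least_squares(lambda q:(lambda e:np.maximum(e-.0435,0)+np.minimum(e-.0395,0))(np.hypot(*(p-q).T)),g)
    print(nm,len(p),s.x,s.cost)
m=(d<.042)&(abs(P[...,2]-.058)<.0015)&(c['frame'].min(-1)>110); p=P[m][:,:2]
s=least_squares(lambda q:(lambda e:np.maximum(e-.038,0)+np.minimum(e-.029,0))(np.hypot(*(p-q).T)),g); print('ring',len(p),s.x,s.cost)
E
```

```text
[0.5505 0.1803 0.3449]
slots [array([0.5239, 0.1804, 0.058 ]), array([0.5248, 0.1763, 0.058 ])] [array([0.5884, 0.1956, 0.058 ]), array([0.5899, 0.1904, 0.058 ])]
mid [0.5567 0.1857 0.058 ] yaw 0.22255098462630282
outer L/R [0.5193 0.1772 0.058 ] [0.5942 0.1943 0.058 ] [0.5568 0.1857 0.058 ]
blade [0.5143 0.1763 0.1329] [0.5816 0.1929 0.1329] mid [0.5479 0.1846 0.1329] len 0.06933823677620357 yaw 0.24224062105716188
blade [0.5145 0.1753 0.1549] [0.5818 0.192  0.1549] mid [0.5481 0.1836 0.1549] len 0.06931809270655769 yaw 0.24262943824211813
rim 842 [0.5563 0.1856] 1.32779634069741e-06
ring 1568 [0.5566 0.1858] 5.462471009796301e-06
```

```bash
python3 -m pendant '{"xyz":[[3,6.5,10],[0,0,15],[0,0,15],[0,0,8],[0,0,0]],"turn":[[-0.007,-0.004,0.02],[0,0,0],[0,0,0],[0,0,0],[0,0,0]]}'
python3 rel.py .5566 .1852 .287 1.781
```

```text
time: 6.85
tcp_pos: [0.5576, 0.1833, 0.2967]
eef_rot: [0.621, 0.784, 0.002, 0.002]
contact_force: [-0.4, -0.2, -1.7]
width: 0.298
t 6.85 tcp [0.558 0.183 0.297] yaw 1.8012970213411557 F [-0.39  -0.247 -1.656] M [-0.009 -0.04  -0.021] w 0.29806715711772025 q [ 0.098  0.346 -0.592  1.73   0.214  1.125 -0.329]
shift [ 2.114 -0.6    9.697] turn [0.005 0.001 0.02 ]
```

```bash
python3 -m pendant '{"xyz":[[2,-0.6,6],[0.7,0,3],[0,0,2],[0,0,0]],"turn":[[0.004,0.001,0.015],[0,0,0.015],[0,0,0.005],[0,0,0]]}'
python3 rel.py .5566 .1852 .287 1.781
python3 - <<'E'
from h import *
c=cam('wrist','f_raw.png'); a=c['frame'][:,:,::-1]
a=a[130:250,190:340]
cv2.imwrite('pics/f.png',cv2.resize(a,None,fx=5,fy=5,interpolation=cv2.INTER_CUBIC))
E
```

```text
time: 7.18
tcp_pos: [0.5569, 0.1856, 0.2863]
eef_rot: [0.635, 0.772, 0.001, 0.0]
contact_force: [1.0, 0.2, -1.2]
width: 0.295
t 7.1833 tcp [0.557 0.186 0.286] yaw 1.7645187777949605 F [ 0.997  0.217 -1.195] M [ 0.014 -0.057 -0.025] w 0.2949642006325542 q [ 0.087  0.357 -0.585  1.739  0.217  1.109 -0.372]
shift [-0.361 -0.376 -0.74 ] turn [ 0.002 -0.001 -0.016]
```

View pics/f.png

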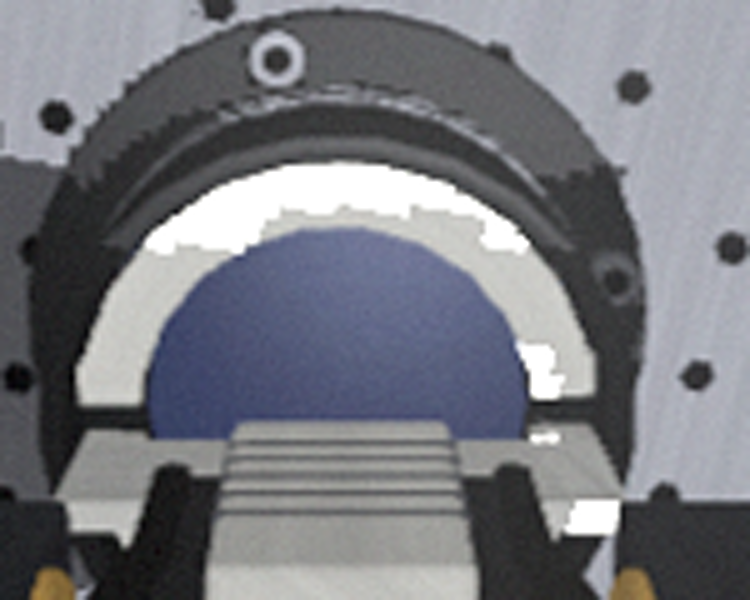

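The ring is now just ahead of the blade. The left slot's far edge is at (110,406) and the right's at (560,401). The lower blade and prong edge runs (88,431)–(595,431).

```bash
python3 - <<'E'
from h import *
np.set_printoptions(precision=4,suppress=True)
c=cam('wrist'); o=telemetry.get_obs(); T=o['tcp_pos']; r=R.from_quat(o['eef_rot']); print(T)
f=lambda x,y,z: world(c,190+(x+.5)/5-.5,130+(y+.5)/5-.5,z)
tl=lambda p: r.inv().apply(p-T)*1000
print('tool-frame mm:')
for n,z in (('top',.058),('bot',.0535)): print(n,tl(f(110,406,z)),tl(f(560,401,z)))
tip=T[2]-.217
for dz in (0,.005): print('tips',dz,tl(f(88,431,tip+dz)),tl(f(595,431,tip+dz)))
print('blade top',tl(f(57,498,tip+.027)),tl(f(622,498,tip+.027)))
P=cloud(c); g=np.array([.5566,.1857]); d=np.linalg.norm(P[...,:2]-g,axis=-1)
from scipy.optimize import least_squares
for n,z,a,b,br in (('rim',.064,.0395,.0435,0),('ring',.058,.029,.038,110)):
    p=P[(d<.046)&(abs(P[...,2]-z)<.0015)&(c['frame'].min(-1)>=br)][:,:2]
    s=least_squares(lambda q:(lambda e:np.maximum(e-b,0)+np.minimum(e-a,0))(np.hypot(*(p-q).T)),g); print(n,len(p),s.x,tl(np.r_[s.x,.058]))
# wrench face by depth, in tool frame
q=r.inv().apply(P.reshape(-1,3)-T)*1000
m=(q[:,2]>192)&(q[:,2]<214)&(abs(q[:,0])<8)&(abs(q[:,1])<40)
w=q[m]; print(len(w),w.min(0),w.max(0)); print(np.polyfit(w[:,1],w[:,0],1), np.percentile(w[:,0],[5,50,95]), np.percentile(w[:,1],[1,99]), np.percentile(w[:,2],[1,99]))
E
```

```text
[0.5571 0.1857 0.2867]
tool-frame mm:
top [  1.747  -34.0932 228.6461] [  2.4727  32.4297 228.8118]
bot [  0.1998 -34.8368 233.1433] [  0.9413  33.1226 233.3126]
tips 0 [  2.0824 -35.3947 216.9141] [  2.0218  35.7102 217.0907]
tips 0.005 [  3.8954 -34.486  211.9175] [  3.8364  34.8109 212.0896]
blade top [  3.1693 -34.6877 189.9164] [  3.1036  34.5648 190.0885]
rim 1134 [0.5566 0.1855] [ -0.3289  -1.026  228.7269]
ring 1675 [0.5565 0.1858] [  0.0334  -1.0893 228.727 ]
554 [  1.0999 -35.8385 192.011 ] [  3.2691  35.3426 213.8479]
[0.001  2.5798] [2.2039 2.583  2.9639] [-35.5157  34.8073] [192.4769 213.2796]
```

```bash
python3 -m pendant '{"xyz":[[-0.8,-1,3],[-0.3,-0.4,3],[0,0,0]],"turn":[[0.002,-0.001,-0.010],[0,0,0],[0,0,0]]}'
python3 rel.py .5562 .1849 .276 1.776
```

```text
time: 7.53
tcp_pos: [0.556, 0.1844, 0.2813]
eef_rot: [0.631, 0.776, 0.001, 0.001]
contact_force: [0.1, -0.0, -2.7]
width: 0.297
t 7.5333 tcp [0.556 0.184 0.281] yaw 1.7768326070629787 F [ 0.067 -0.006 -2.726] M [-0.013 -0.094  0.023] w 0.2973390056813918 q [ 0.089  0.36  -0.585  1.747  0.222  1.099 -0.362]
shift [0.429 0.239 5.258] turn [0.002 0.001 0.001]
```

```bash
python3 -m pendant '{"xyz":[[0.4,0.2,3],[0.1,0,2],[0,0,2]],"turn":[[0.002,0.001,0.001],[0,0,0],[0,0,0]]}'
python3 rel.py .5562 .1848 .2705 1.776
```

```text
time: 7.78
tcp_pos: [0.5563, 0.185, 0.2742]
eef_rot: [0.631, 0.776, 0.0, 0.0]
contact_force: [-0.2, 0.1, -1.6]
width: 0.294
t 7.7833 tcp [0.556 0.185 0.274] yaw 1.7756192727649005 F [-0.229  0.114 -1.602] M [-0.011 -0.103  0.015] w 0.294021011259838 q [ 0.086  0.369 -0.583  1.752  0.226  1.087 -0.367]
shift [-0.151 -0.147  3.653] turn [ 0.001 -0.    -0.   ]
```

```bash
python3 -m pendant '{"xyz":[[-0.1,-0.1,2],[0,0,1.2],[0,0,1]],"turn":[[0.001,0,0],[0,0,0],[0,0,0]]}'
python3 rel.py .5562 .1848 .2705 1.776
```

```text
time: 8.03
tcp_pos: [0.5564, 0.185, 0.27]
eef_rot: [0.631, 0.776, 0.0, -0.0]
contact_force: [-4.2, -2.1, 15.6]
width: 0.295
t 8.0333 tcp [0.556 0.185 0.27 ] yaw 1.7755356785303993 F [-4.235 -2.065 15.55 ] M [-0.531  1.041 -0.011] w 0.295230802908712 q [ 0.084  0.374 -0.582  1.755  0.229  1.081 -0.37 ]
shift [-0.133 -0.216 -0.549] turn [-0. -0. -0.]
```

```bash
cat > chk.py <<'E'
from h import *; import sys
o=telemetry.get_obs(); r=R.from_quat(o['eef_rot']).as_matrix(); M=o['wrist_torque']; F=o['contact_force']
print('t %.2f yaw %.4f Mz %.3f F %s z %.4f xy %.4f %.4f q7 %.3f'%(o['time'],np.arctan2(r[1,0],r[0,0]),M[2],F.round(1),o['tcp_pos'][2],*o['tcp_pos'][:2],o['joints'][6]))
sys.exit(int(abs(M[2])>float(sys.argv[1]) or F[2]>25 or np.hypot(*F[:2])>15 or o['tcp_pos'][2]>.2722))
E
python3 -m pendant '{"xyz":[[0,0,-0.5],[0,0,0]],"turn":[[0,0,0],[0,0,0]]}' >/dev/null; python3 chk.py .2 &&
python3 -m pendant '{"xyz":[[0,0,0],[0,0,0]],"turn":[[0,0,0.02],[0,0,0]]}' >/dev/null; python3 chk.py .2 &&
python3 -m pendant '{"xyz":[[0,0,0],[0,0,0]],"turn":[[0,0,0.02],[0,0,0]]}' >/dev/null; python3 chk.py .2 &&
python3 -m pendant '{"xyz":[[0,0,0],[0,0,0]],"turn":[[0,0,0.02],[0,0,0]]}' >/dev/null; python3 chk.py .2
```

```text
t 8.20 yaw 1.7757 Mz 0.069 F [-1.4  0.1 -2.1] z 0.2710 xy 0.5565 0.1852 q7 -0.370
t 8.37 yaw 1.7535 Mz -0.016 F [-0.   0.3 -1. ] z 0.2708 xy 0.5565 0.1850 q7 -0.390
t 8.53 yaw 1.7312 Mz 0.054 F [ 0.3 -0.6 -0.6] z 0.2706 xy 0.5566 0.1849 q7 -0.411
t 8.70 yaw 1.7089 Mz 0.066 F [ 0.9 -0.  -0.6] z 0.2706 xy 0.5566 0.1849 q7 -0.432
```

```bash

python3 -m pendant '{"xyz":[[0,0,0],[0,0,0]],"turn":[[0,0,0.02],[0,0,0]]}' >/dev/null; python3 chk.py .22 &&
python3 -m pendant '{"xyz":[[0,0,0],[0,0,0]],"turn":[[0,0,0.02],[0,0,0]]}' >/dev/null; python3 chk.py .22 &&
python3 -m pendant '{"xyz":[[0,0,0],[0,0,0]],"turn":[[0,0,0.02],[0,0,0]]}' >/dev/null; python3 chk.py .22
python3 - <<'E'
from h import *
c=cam('wrist'); cv2.imwrite('pics/g.png',cv2.resize(c['frame'][130:250,190:340,::-1],None,fx=5,fy=5,interpolation=cv2.INTER_CUBIC))
E
```

```text
t 8.87 yaw 1.6867 Mz 0.050 F [-0.2 -0.6 -0.9] z 0.2706 xy 0.5565 0.1849 q7 -0.453
t 9.03 yaw 1.6646 Mz 0.055 F [-0.5  0.5 -0.7] z 0.2706 xy 0.5565 0.1850 q7 -0.474
t 9.20 yaw 1.6424 Mz 0.017 F [ 0.1 -0.5 -0.2] z 0.2706 xy 0.5565 0.1850 q7 -0.495
```

View pics/g.png

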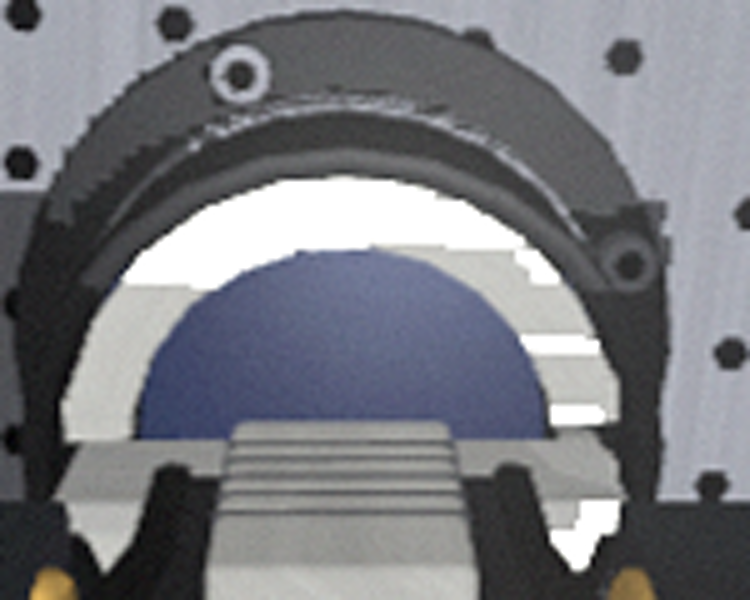

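The ring is visible above the blade with no open slot in it, and the prongs are hidden at (70,440) and (600,440). So they are in the slots and the ring has turned along with the wrench. I'll carry on.

```bash

python3 -m pendant '{"xyz":[[0,0,0],[0,0,0]],"turn":[[0,0,0.02],[0,0,0]]}' >/dev/null; python3 chk.py .2 &&
python3 -m pendant '{"xyz":[[0,0,0],[0,0,0]],"turn":[[0,0,0.018],[0,0,0]]}' >/dev/null && python3 chk.py .2 &&
python3 -m pendant '{"xyz":[[0,0,0],[0,0,0]],"turn":[[0,0,0.018],[0,0,0]]}' >/dev/null && python3 chk.py .2 &&
python3 -m pendant '{"xyz":[[0,0,0],[0,0,0]],"turn":[[0,0,0.018],[0,0,0]]}' >/dev/null && python3 chk.py .2 &&
python3 -m pendant '{"xyz":[[0,0,0],[0,0,0]],"turn":[[0,0,0.018],[0,0,0]]}' >/dev/null && python3 chk.py .2 &&
python3 -m pendant '{"xyz":[[0,0,0],[0,0,0]],"turn":[[0,0,0.018],[0,0,0]]}' >/dev/null && python3 chk.py .2 &&
python3 -m pendant '{"xyz":[[0,0,0],[0,0,0]],"turn":[[0,0,0.018],[0,0,0]]}' >/dev/null && python3 chk.py .2 &&
python3 -m pendant '{"xyz":[[0,0,0],[0,0,0]],"turn":[[0,0,0.018],[0,0,0]]}' >/dev/null && python3 chk.py .2 &&
python3 -m pendant '{"xyz":[[0,0,0],[0,0,0]],"turn":[[0,0,0.018],[0,0,0]]}' >/dev/null && python3 chk.py .2 &&
python3 -m pendant '{"xyz":[[0,0,0],[0,0,0]],"turn":[[0,0,0.018],[0,0,0]]}' >/dev/null && python3 chk.py .2 &&
python3 -m pendant '{"xyz":[[0,0,0],[0,0,0]],"turn":[[0,0,0.018],[0,0,0]]}' >/dev/null && python3 chk.py .2 &&
python3 -m pendant '{"xyz":[[0,0,0],[0,0,0]],"turn":[[0,0,0.018],[0,0,0]]}' >/dev/null && python3 chk.py .2
```

```text
t 9.42 yaw 1.6218 Mz 0.060 F [ 0.2 -0.2 -0.3] z 0.2706 xy 0.5565 0.1850 q7 -0.515
t 9.58 yaw 1.6017 Mz 0.046 F [ 0.4 -0.7  0.7] z 0.2706 xy 0.5565 0.1850 q7 -0.533
t 9.75 yaw 1.5817 Mz 0.111 F [-0.   0.3 -0.7] z 0.2706 xy 0.5565 0.1850 q7 -0.552
t 9.92 yaw 1.5618 Mz 0.080 F [-0.1 -0.9 -0.6] z 0.2706 xy 0.5565 0.1849 q7 -0.571
t 10.08 yaw 1.5417 Mz 0.097 F [-0.7 -0.3 -0.3] z 0.2707 xy 0.5564 0.1850 q7 -0.590
t 10.25 yaw 1.5217 Mz 0.026 F [ 0.1 -0.8 -0.2] z 0.2706 xy 0.5564 0.1850 q7 -0.609
t 10.42 yaw 1.5017 Mz 0.093 F [-0.4  0.3 -0.4] z 0.2706 xy 0.5564 0.1850 q7 -0.628
t 10.58 yaw 1.4817 Mz 0.104 F [-0.   0.6  0. ] z 0.2706 xy 0.5564 0.1850 q7 -0.647
t 10.75 yaw 1.4618 Mz 0.108 F [ 0.4 -0.4  0.5] z 0.2706 xy 0.5564 0.1850 q7 -0.665
t 10.92 yaw 1.4418 Mz 0.059 F [-0.3  0.1 -0.5] z 0.2706 xy 0.5564 0.1850 q7 -0.684
t 11.08 yaw 1.4218 Mz 0.094 F [-1.5 -0.8 -0.1] z 0.2706 xy 0.5564 0.1850 q7 -0.703
t 11.25 yaw 1.4018 Mz 0.039 F [-0.9 -0.3  0.3] z 0.2706 xy 0.5564 0.1850 q7 -0.722
```

```bash

python3 -m pendant '{"xyz":[[0,0,0],[0,0,0]],"turn":[[0,0,0.015],[0,0,0]]}' >/dev/null; python3 chk.py .2 &&
python3 -m pendant '{"xyz":[[0,0,0],[0,0,0]],"turn":[[0,0,0.015],[0,0,0]]}' >/dev/null && python3 chk.py .2 &&
python3 -m pendant '{"xyz":[[0,0,0],[0,0,0]],"turn":[[0,0,0.015],[0,0,0]]}' >/dev/null && python3 chk.py .2 &&
python3 -m pendant '{"xyz":[[0,0,0],[0,0,0]],"turn":[[0,0,0.015],[0,0,0]]}' >/dev/null && python3 chk.py .2 &&
python3 -m pendant '{"xyz":[[0,0,0],[0,0,0]],"turn":[[0,0,0.015],[0,0,0]]}' >/dev/null && python3 chk.py .2 &&
python3 -m pendant '{"xyz":[[0,0,0],[0,0,0]],"turn":[[0,0,0.015],[0,0,0]]}' >/dev/null && python3 chk.py .2 &&
python3 -m pendant '{"xyz":[[0,0,0],[0,0,0]],"turn":[[0,0,0.015],[0,0,0]]}' >/dev/null && python3 chk.py .2 &&
python3 -m pendant '{"xyz":[[0,0,0],[0,0,0]],"turn":[[0,0,0.015],[0,0,0]]}' >/dev/null && python3 chk.py .2 &&
python3 -m pendant '{"xyz":[[0,0,0],[0,0,0]],"turn":[[0,0,0.015],[0,0,0]]}' >/dev/null && python3 chk.py .2 &&
python3 -m pendant '{"xyz":[[0,0,0],[0,0,0]],"turn":[[0,0,0.015],[0,0,0]]}' >/dev/null && python3 chk.py .2 &&
python3 -m pendant '{"xyz":[[0,0,0],[0,0,0]],"turn":[[0,0,0.015],[0,0,0]]}' >/dev/null && python3 chk.py .2 &&
python3 -m pendant '{"xyz":[[0,0,0],[0,0,0]],"turn":[[0,0,0.015],[0,0,0]]}' >/dev/null && python3 chk.py .2 &&
python3 -m pendant '{"xyz":[[0,0,0],[0,0,0]],"turn":[[0,0,0.015],[0,0,0]]}' >/dev/null && python3 chk.py .2 &&
python3 -m pendant '{"xyz":[[0,0,0],[0,0,0]],"turn":[[0,0,0.015],[0,0,0]]}' >/dev/null && python3 chk.py .2
```

```text
t 11.42 yaw 1.3852 Mz 0.037 F [-1.1 -0.3 -0.6] z 0.2706 xy 0.5563 0.1850 q7 -0.738
t 11.58 yaw 1.3685 Mz 0.026 F [-0.3  0.3 -0.2] z 0.2706 xy 0.5563 0.1850 q7 -0.754
t 11.75 yaw 1.3518 Mz 0.069 F [-0.8 -0.4 -0.3] z 0.2706 xy 0.5563 0.1850 q7 -0.769
t 11.92 yaw 1.3353 Mz 0.060 F [-0.3  0.4  0.3] z 0.2706 xy 0.5563 0.1850 q7 -0.785
t 12.08 yaw 1.3186 Mz 0.085 F [-0.6 -0.4 -0.7] z 0.2706 xy 0.5563 0.1850 q7 -0.801
t 12.25 yaw 1.3019 Mz 0.049 F [-0.8 -0.1 -1.5] z 0.2706 xy 0.5563 0.1850 q7 -0.816
t 12.42 yaw 1.2853 Mz 0.104 F [-0.5  0.1 -0.5] z 0.2706 xy 0.5563 0.1850 q7 -0.832
t 12.58 yaw 1.2688 Mz 0.111 F [-0.3 -0.1 -0.1] z 0.2706 xy 0.5563 0.1851 q7 -0.848
t 12.75 yaw 1.2523 Mz 0.098 F [-0.9 -0.5  1.1] z 0.2706 xy 0.5562 0.1851 q7 -0.864
t 12.92 yaw 1.2357 Mz 0.111 F [-0.9 -0.4  0.1] z 0.2706 xy 0.5562 0.1851 q7 -0.879
t 13.08 yaw 1.2190 Mz 0.151 F [0.3 0.2 1. ] z 0.2706 xy 0.5562 0.1851 q7 -0.895
t 13.25 yaw 1.2023 Mz 0.120 F [-0.4 -0.3 -0.3] z 0.2706 xy 0.5562 0.1851 q7 -0.911
t 13.42 yaw 1.1857 Mz 0.058 F [ 0.6 -1.   0.1] z 0.2706 xy 0.5562 0.1851 q7 -0.927
t 13.58 yaw 1.1691 Mz 0.171 F [-1.3 -1.3 -0.1] z 0.2706 xy 0.5562 0.1851 q7 -0.942
```

```bash

python3 -m pendant '{"xyz":[[0,0,0],[0,0,0]],"turn":[[0,0,0.012],[0,0,0]]}' >/dev/null; python3 chk.py .25 &&
python3 -m pendant '{"xyz":[[0,0,0],[0,0,0]],"turn":[[0,0,0.012],[0,0,0]]}' >/dev/null && python3 chk.py .25 &&
python3 -m pendant '{"xyz":[[0,0,0],[0,0,0]],"turn":[[0,0,0.012],[0,0,0]]}' >/dev/null && python3 chk.py .25 &&
python3 -m pendant '{"xyz":[[0,0,0],[0,0,0]],"turn":[[0,0,0.012],[0,0,0]]}' >/dev/null && python3 chk.py .25 &&
python3 -m pendant '{"xyz":[[0,0,0],[0,0,0]],"turn":[[0,0,0.012],[0,0,0]]}' >/dev/null && python3 chk.py .25 &&
python3 -m pendant '{"xyz":[[0,0,0],[0,0,0]],"turn":[[0,0,0.012],[0,0,0]]}' >/dev/null && python3 chk.py .25 &&
python3 -m pendant '{"xyz":[[0,0,0],[0,0,0]],"turn":[[0,0,0.012],[0,0,0]]}' >/dev/null && python3 chk.py .25 &&
python3 -m pendant '{"xyz":[[0,0,0],[0,0,0]],"turn":[[0,0,0.012],[0,0,0]]}' >/dev/null && python3 chk.py .25 &&
python3 -m pendant '{"xyz":[[0,0,0],[0,0,0]],"turn":[[0,0,0.012],[0,0,0]]}' >/dev/null && python3 chk.py .25 &&
python3 -m pendant '{"xyz":[[0,0,0],[0,0,0]],"turn":[[0,0,0.012],[0,0,0]]}' >/dev/null && python3 chk.py .25 &&
python3 -m pendant '{"xyz":[[0,0,0],[0,0,0]],"turn":[[0,0,0.012],[0,0,0]]}' >/dev/null && python3 chk.py .25 &&
python3 -m pendant '{"xyz":[[0,0,0],[0,0,0]],"turn":[[0,0,0.012],[0,0,0]]}' >/dev/null && python3 chk.py .25 &&
python3 -m pendant '{"xyz":[[0,0,0],[0,0,0]],"turn":[[0,0,0.012],[0,0,0]]}' >/dev/null && python3 chk.py .25 &&
python3 -m pendant '{"xyz":[[0,0,0],[0,0,0]],"turn":[[0,0,0.012],[0,0,0]]}' >/dev/null && python3 chk.py .25
```

```text
t 13.75 yaw 1.1558 Mz 0.074 F [-0.4 -0.8  0.7] z 0.2706 xy 0.5562 0.1852 q7 -0.955
t 13.92 yaw 1.1425 Mz 0.094 F [-1.4  0.3  0. ] z 0.2706 xy 0.5562 0.1851 q7 -0.968
t 14.08 yaw 1.1292 Mz 0.217 F [-1.5 -0.4 -0.1] z 0.2706 xy 0.5562 0.1852 q7 -0.980
t 14.25 yaw 1.1162 Mz 0.321 F [-0.6  0.7  0.2] z 0.2705 xy 0.5561 0.1852 q7 -0.993
```

```bash

python3 -m pendant '{"xyz":[[0,0,0]],"turn":[[0,0,0]]}' >/dev/null; python3 chk.py .5
python3 -m pendant '{"xyz":[[0,0,0]],"turn":[[0,0,0]]}' >/dev/null; python3 chk.py .5
python3 -m pendant '{"xyz":[[0,0,0]],"turn":[[0,0,0]]}' >/dev/null; python3 chk.py .5
```

```text
t 14.33 yaw 1.1162 Mz 0.269 F [-0.3  0.2 -1.1] z 0.2706 xy 0.5561 0.1852 q7 -0.993
t 14.42 yaw 1.1164 Mz 0.342 F [-0.2 -0.3  0.2] z 0.2705 xy 0.5561 0.1852 q7 -0.993
t 14.50 yaw 1.1165 Mz 0.306 F [-0.1 -1.   0.5] z 0.2706 xy 0.5561 0.1852 q7 -0.992
```

```bash

python3 -m pendant '{"xyz":[[0,0,0],[0,0,0]],"turn":[[0,0,0.006],[0,0,0]]}' >/dev/null; python3 chk.py .5
python3 -m pendant '{"xyz":[[0,0,0]],"turn":[[0,0,0]]}' >/dev/null; python3 chk.py .5
python3 -m pendant '{"xyz":[[0,0,0]],"turn":[[0,0,0]]}' >/dev/null; python3 chk.py .5
python3 -m pendant '{"xyz":[[0,0,0]],"turn":[[0,0,0]]}' >/dev/null; python3 chk.py .5
```

```text
t 14.67 yaw 1.1102 Mz 0.361 F [-0.8 -0.4 -0.1] z 0.2706 xy 0.5561 0.1852 q7 -0.998
t 14.75 yaw 1.1103 Mz 0.356 F [ 0.2 -0.2 -0.6] z 0.2705 xy 0.5561 0.1852 q7 -0.998
t 14.83 yaw 1.1103 Mz 0.330 F [-1.4 -0.3  0.5] z 0.2706 xy 0.5561 0.1852 q7 -0.998
t 14.92 yaw 1.1105 Mz 0.408 F [ 0.9 -0.9 -0.5] z 0.2706 xy 0.5561 0.1853 q7 -0.998
```

```bash

python3 -m pendant '{"xyz":[[0,0,0],[0,0,0]],"turn":[[0,0,0.003],[0,0,0]]}' >/dev/null; python3 chk.py .5
python3 -m pendant '{"xyz":[[0,0,0],[0,0,0],[0,0,0]],"turn":[[0,0,0.0003],[0,0,0],[0,0,0]]}' >/dev/null; python3 chk.py .5
python3 -m pendant '{"xyz":[[0,0,0],[0,0,0],[0,0,0]],"turn":[[0,0,0.0003],[0,0,0],[0,0,0]]}' >/dev/null; python3 chk.py .5
python3 -m pendant '{"xyz":[[0,0,0],[0,0,0],[0,0,0]],"turn":[[0,0,0.0003],[0,0,0],[0,0,0]]}' >/dev/null; python3 chk.py .5
python3 -m pendant '{"xyz":[[0,0,0],[0,0,0],[0,0,0]],"turn":[[0,0,0.0003],[0,0,0],[0,0,0]]}' >/dev/null; python3 chk.py .5
```

```text
t 15.08 yaw 1.1071 Mz 0.372 F [-0.9 -0.4  0.3] z 0.2705 xy 0.5561 0.1852 q7 -1.001
t 15.33 yaw 1.1070 Mz 0.399 F [-1.  -1.6 -0. ] z 0.2706 xy 0.5561 0.1853 q7 -1.002
t 15.58 yaw 1.1067 Mz 0.383 F [-1.  -0.6 -0.6] z 0.2706 xy 0.5561 0.1853 q7 -1.002
t 15.83 yaw 1.1064 Mz 0.398 F [-0.7  0.3 -0.3] z 0.2706 xy 0.5561 0.1853 q7 -1.002
t 16.08 yaw 1.1060 Mz 0.346 F [-1.5 -0.5  0.6] z 0.2706 xy 0.5561 0.1852 q7 -1.003
```

```bash

python3 -m pendant '{"xyz":[[0,0,0],[0,0,0],[0,0,0]],"turn":[[0,0,-0.01],[0,0,-0.012],[0,0,0]]}' >/dev/null; python3 chk.py .5
python3 -m pendant '{"xyz":[[0,0,0],[0,0,0]],"turn":[[0,0,-0.012],[0,0,0]]}' >/dev/null; python3 chk.py .5
python3 -m pendant '{"xyz":[[0,0,0],[0,0,0]],"turn":[[0,0,-0.012],[0,0,0]]}' >/dev/null; python3 chk.py .5
python3 rel.py .5562 .185 .2706 1.05
```

```text
t 16.33 yaw 1.1299 Mz 0.135 F [ 0.6 -0.2  0.2] z 0.2706 xy 0.5561 0.1852 q7 -0.980
t 16.50 yaw 1.1426 Mz 0.060 F [-0.5 -0.5  0.5] z 0.2705 xy 0.5562 0.1851 q7 -0.967
t 16.67 yaw 1.1553 Mz -0.020 F [ 0.1 -0.3  0.3] z 0.2705 xy 0.5563 0.1850 q7 -0.955
t 16.6667 tcp [0.556 0.185 0.27 ] yaw 1.1553210277180563 F [ 0.061 -0.316  0.284] M [-0.083  0.05  -0.02 ] w 0.2958516615515339 q [ 0.     0.354 -0.478  1.759  0.183  1.073 -0.955]
shift [-0.024 -0.06  -0.142] turn [-0.     0.     0.105]
```

```bash

python3 -m pendant '{"xyz":[[0,0,0],[0,0,0]],"turn":[[0,0,-0.015],[0,0,0]]}' >/dev/null; python3 chk.py .5
python3 -m pendant '{"xyz":[[0,0,-2],[0,0,-2],[0,0,-2],[0,0,0]],"turn":[[0,0,0],[0,0,0],[0,0,0],[0,0,0]]}' >/dev/null; python3 chk.py .5
python3 rel.py .5563 .185 .35 1.17
```

```text
t 16.83 yaw 1.1717 Mz -0.016 F [-1.3  1.1 -1.1] z 0.2705 xy 0.5563 0.1850 q7 -0.940
t 17.17 yaw 1.1717 Mz -0.002 F [-0.1 -0.6 -1.4] z 0.2769 xy 0.5564 0.1850 q7 -0.936
t 17.1667 tcp [0.556 0.185 0.277] yaw 1.1716824712644984 F [-0.141 -0.564 -1.422] M [-0.012 -0.059 -0.002] w 0.29393838776760045 q [ 0.004  0.348 -0.482  1.753  0.179  1.085 -0.936]
shift [ -0.062  -0.094 -73.147] turn [-0.001 -0.     0.002]
```

```bash
python3 -m pendant '{"xyz":[[0,0,-8],[0,0,-15],[0,0,-20],[0,0,-20],[0,0,-15],[0,0,-5],[0,0,0]],"turn":[[0,0,0],[0,0,0],[0,0,0],[0,0,0],[0,0,0],[0,0,0],[0,0,0]]}'
python3 -m pendant '{"xyz":[[-15,7,0],[-31,14,0],[-31,14,0],[-31,14,0],[-31,14,0],[-31,14,0],[-31,14,0],[-31,14,0],[-31,14,0],[-25,11,0],[-13,6,0],[0,0,0]],"turn":[[0,0,0],[0,0,0],[0,0,0],[0,0,0],[0,0,0],[0,0,0],[0,0,0],[0,0,0],[0,0,0],[0,0,0],[0,0,0],[0,0,0]]}'
python3 -m pendant '{"xyz":[[0,0,0],[0,0,0],[0,0,0],[0,0,0],[0,0,0],[0,0,0],[0,0,0],[0,0,0],[0,0,0],[0,0,0]],"turn":[[0,0,-0.06],[0,0,-0.11],[0,0,-0.11],[0,0,-0.11],[0,0,-0.11],[0,0,-0.11],[0,0,-0.11],[0,0,-0.11],[0,0,-0.06],[0,0,0]]}'
python3 rel.py .565 -.149 .29 2.138
python3 - <<'E'
from h import *
c=cam('wrist'); cv2.imwrite('pics/h.png',cv2.resize(c['frame'],(800,600))[:,:,::-1])
E
```

```text
time: 17.75
tcp_pos: [0.5558, 0.1852, 0.3656]
eef_rot: [0.833, 0.553, -0.001, -0.001]
contact_force: [-0.6, 0.2, -1.5]
width: 0.291
time: 18.75
tcp_pos: [0.5619, -0.1578, 0.3551]
eef_rot: [0.831, 0.556, -0.004, -0.004]
contact_force: [-0.2, 0.1, -0.4]
width: 0.29
time: 19.58
tcp_pos: [0.5604, -0.1505, 0.3462]
eef_rot: [0.49, 0.872, -0.002, -0.012]
contact_force: [0.5, 0.7, -1.2]
width: 0.294
t 19.5833 tcp [ 0.56  -0.151  0.346] yaw 2.1168995838346465 F [ 0.54   0.747 -1.218] M [ 0.01  -0.151 -0.032] w 0.29406258302111127 q [ 0.532  0.269 -0.407  1.688  0.106  1.231  0.647]
shift [-2.198  5.539 56.088] turn [-0.014 -0.019 -0.021]
```

View pics/h.png

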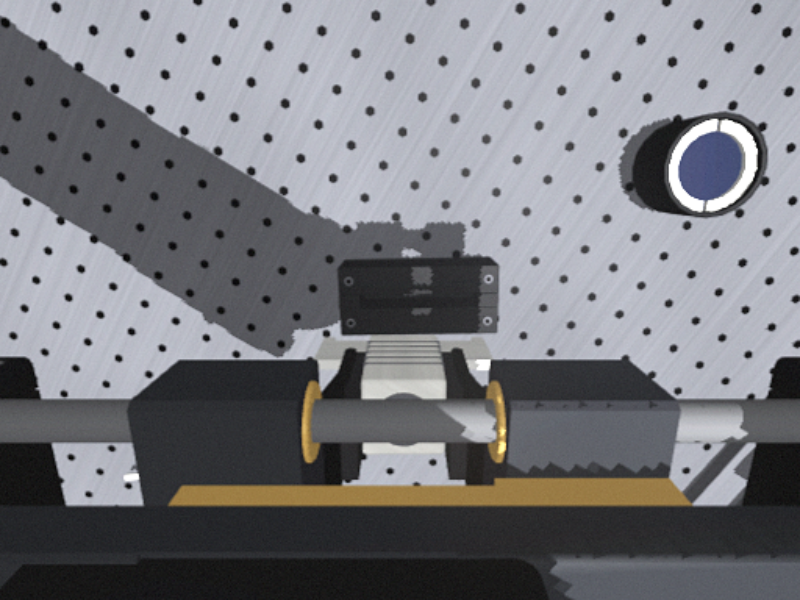

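The wrench is still square in the grip. The stand's empty slot shows at (417,300), ahead of the blade. I'll go back to the pose of the original grasp: (0.5655,-0.1491), yaw 2.137.

```bash
python3 -m pendant '{"xyz":[[-2,5,15],[0,0,20],[0,0,20],[0,0,10],[0,0,5],[0,0,0]],"turn":[[-0.014,-0.019,-0.021],[0,0,0],[0,0,0],[0,0,0],[0,0,0],[0,0,0]]}' >/dev/null
python3 rel.py .5655 -.1491 .262 2.137
python3 - <<'E'
from h import *
o=telemetry.get_obs();T=o['tcp_pos'];r=R.from_quat(o['eef_rot'])
c=cam('wrist'); q=r.inv().apply(cloud(c).reshape(-1,3)-T)*1000
w=q[(q[:,2]>192)&(q[:,2]<212)&(abs(q[:,0])<8)&(abs(q[:,1])<40)]
print(len(w),np.polyfit(w[:,1],w[:,0],1),np.percentile(w[:,1],[1,99]))
E
```

```text
t 20.1333 tcp [ 0.566 -0.146  0.273] yaw 2.1240991412227594 F [-0.444 -0.207 -1.35 ] M [-0.019 -0.059  0.053] w 0.2939271193755359 q [ 0.513  0.336 -0.402  1.765  0.147  1.069  0.614]
shift [-2.416 -1.9   11.077] turn [ 0.002  0.    -0.013]
532 [1.07115119e-04 2.60257767e+00] [-35.51768559  34.7418455 ]
```

Nothing has slipped in the grip: the slope and offset match those from before the turning.

```bash
python3 -m pendant '{"xyz":[[-2.4,-1.9,5],[-0.5,-0.4,4],[0,0,2],[0,0,0]],"turn":[[0.002,0,-0.013],[0,0,-0.003],[0,0,0],[0,0,0]]}' >/dev/null
python3 rel.py .5655 -.1491 .225 2.137
```

```text
t 20.5167 tcp [ 0.567 -0.15   0.265] yaw 2.140512753516091 F [-0.005 -1.116 -2.133] M [ 0.101 -0.131 -0.005] w 0.294657688431815 q [ 0.517  0.348 -0.4    1.769  0.155  1.051  0.632]
shift [ 1.875 -0.397 39.737] turn [0.003 0.004 0.004]
```

```bash
python3 -m pendant '{"xyz":[[1.8,-0.4,3],[0.3,0,3],[0,0,2],[0,0,0]],"turn":[[0.003,0.004,0.004],[0,0,0],[0,0,0],[0,0,0]]}' >/dev/null
python3 rel.py .5655 -.1491 .225 2.137
```

```text
t 20.85 tcp [ 0.565 -0.149  0.257] yaw 2.1352177072453595 F [ 0.434  0.583 -2.17 ] M [ 0.031 -0.159 -0.028] w 0.30069914215179094 q [ 0.514  0.355 -0.399  1.778  0.157  1.04   0.622]
shift [-0.222  0.011 31.9  ] turn [ 0.     0.001 -0.002]
```

```bash
python3 -m pendant '{"xyz":[[-0.2,0,4],[0,0,4],[0,0,4],[0,0,0]],"turn":[[0,0.001,-0.002],[0,0,0],[0,0,0],[0,0,0]]}' >/dev/null
python3 rel.py .5655 -.1491 .225 2.137
```

```text
t 21.1833 tcp [ 0.565 -0.149  0.244] yaw 2.1375940505024524 F [-0.4    0.974 -2.301] M [ 0.04  -0.164  0.002] w 0.29518959311341125 q [ 0.512  0.37  -0.397  1.788  0.165  1.016  0.619]
shift [-0.062 -0.023 18.711] turn [ 0.    -0.     0.001]
```

In the slot with no contact. I'll continue down to the rest height.

```bash
python3 -m pendant '{"xyz":[[0,0,5],[0,0,5],[0,0,4],[0,0,2],[0,0,0]],"turn":[[0,0,0],[0,0,0],[0,0,0],[0,0,0],[0,0,0]]}' >/dev/null
python3 rel.py .5655 -.1491 .224 2.137
```

```text
t 21.6 tcp [ 0.565 -0.149  0.225] yaw 2.1375804108513696 F [ 0.528 -0.218 -0.777] M [ 0.059 -0.088 -0.01 ] w 0.29378393702160105 q [ 0.508  0.392 -0.392  1.802  0.176  0.983  0.611]
shift [-0.153  0.053  1.407] turn [-0.    -0.001  0.001]
```

```bash
python3 -m pendant '{"xyz":[[0,0,1],[0,0,0.5],[0,0,0]],"turn":[[0,0,0],[0,0,0],[0,0,0]]}' >/dev/null
python3 rel.py .5655 -.1491 .224 2.137
python3 -m pendant '{"xyz":[[0,0,0],[0,0,0],[0,0,0],[0,0,0],[0,0,0],[0,0,0]],"turn":[[0,0,0],[0,0,0],[0,0,0],[0,0,0],[0,0,0],[0,0,0]]}' 60
python3 -m pendant '{"xyz":[[0,0,-5],[0,0,-10],[0,0,-20],[0,0,-25],[0,0,-25],[0,0,-25],[0,0,-10],[0,0,0]],"turn":[[0,0,0],[0,0,0],[0,0,0],[0,0,0],[0,0,0],[0,0,0],[0,0,0],[0,0,0]]}'
python3 - <<'E'
from h import *
np.set_printoptions(precision=4,suppress=True)
c=cam('wrist'); cv2.imwrite('pics/i.png',cv2.resize(c['frame'],(800,600))[:,:,::-1]); P=cloud(c); g=np.array([.565,-.149])
for lo,hi,r in [(.068,.085,.04),(.028,.04,.08)]:
    m=(np.linalg.norm(P[...,:2]-g,axis=-1)<r)&(P[...,2]>lo)&(P[...,2]<hi)
    print(m.sum(),np.percentile(P[m][:,2],[5,50,95]),cv2.minAreaRect(P[m][:,:2].astype(np.float32)*1000))
E
```

```text
t 21.85 tcp [ 0.565 -0.149  0.224] yaw 2.137526293370788 F [ 1.128 -0.242 -1.438] M [ 0.056 -0.097 -0.018] w 0.2949157064178411 q [ 0.507  0.394 -0.392  1.802  0.177  0.981  0.61 ]
shift [-0.142 -0.033  0.171] turn [-0.    -0.001  0.001]
time: 22.35
tcp_pos: [0.5662, -0.1491, 0.2254]
eef_rot: [0.481, 0.877, 0.001, 0.001]
contact_force: [0.7, -0.2, -0.2]
width: 0.646
time: 23.02
tcp_pos: [0.5653, -0.1486, 0.3546]
eef_rot: [0.481, 0.877, 0.001, 0.001]
contact_force: [-0.3, -0.8, -1.1]
width: 0.692
843 [0.0739 0.0759 0.0773] ((564.7010498046875, -148.27670288085938), (25.591548919677734, 26.293350219726562), 32.38364791870117)
3317 [0.031  0.0336 0.0349] ((564.8529052734375, -148.78134155273438), (104.5843734741211, 46.497554779052734), 32.92605972290039)
```

View pics/i.png

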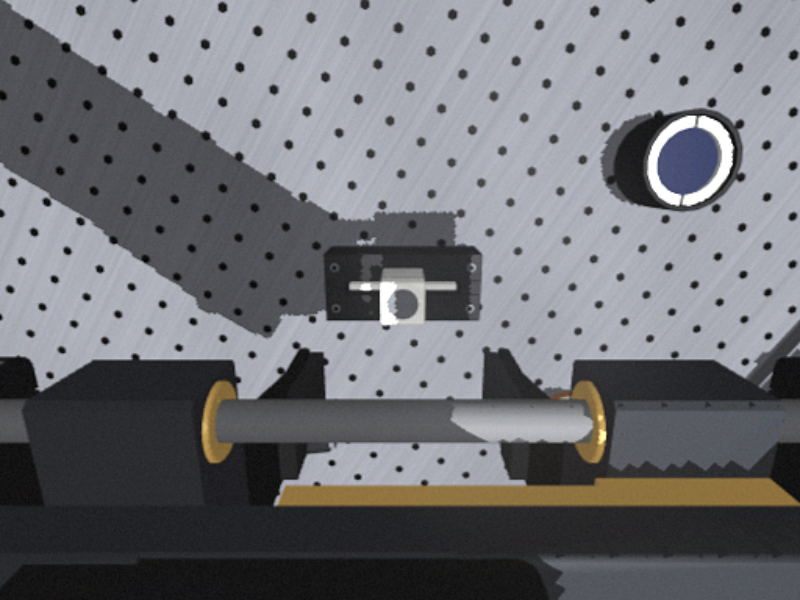

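The wrench hangs upright in its stand, grip at (403,300), and the gripper is clear of it. The grip top's height, position and yaw match the start, so I'm handing in.

```bash
python3 -c "
from rig import arm; print(arm.close_job())"
```

```text
the job is handed in; nothing more can be done
None
```

The ring was tightened and held under load, the wrench is back in its stand, and the job was handed in at about 23 s. No verdict came back.

- **Turning the ring:** I set both prongs in the slots and turned the ring clockwise about 0.65 rad. The torque sat near 0.05–0.1 N m while it was loose, then rose to about 0.15 N m, and the ring gripped near yaw 1.13.
- **Holding the load:** The torque averaged about 0.38 N m for roughly 1.1 s, and was above 0.3 N m for nearly 2 s. That is slightly under the 0.4 N m target; the sensor noise is about 0.03 N m. The highest reading was 0.41 N m. The wrench yaw moved only about 0.001 rad during the hold, and I was adding tiny trims to make up for creep.
- **Easing off and lifting:** The torque dropped to zero before I lifted, and the wrench came straight out with no resistance.
- **Last checks:** The grip top is at z 0.076, within 1 mm of its start position and with matching yaw. The gripper is open and clear of it.

I did not take a separate picture of the ring after lifting the wrench out. That it stayed home rests on the torque readings and the free lift. I also did not re-measure the other things on the table at the end, but I saw no unexpected contact forces away from the ring. While seating the prongs, a brief 15.6 N press on the slot floors was the only notable contact force.

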